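# Latch a two-part casting mould shut

## Task

Close the plaster mould with its draw latch. Take the loop by its knob, feel it down onto the keeper plate behind the hook, draw it back under the hook's lip and, lever still up, pull the loose half along until it meets the shim of the fixed half and the pull holds for a moment at 10 to 15 N, no harder; then let go and swing the lever down past centre until it snaps flat, with the loop hooked and the halves drawn tight. Leave the other things on the table where they are.

Things in the scene. Friction and masses are not known exactly. Their poses are not given: they have to be found in the camera images.
- mould: Mould box, fixed: plywood tray 164 x 250 x 12 mm carrying the fixed plaster half (y -65 to +23 mm, top 50 mm up) and on its seam face an aluminium shim, set anew each time: its face stands at y = 30 to 35 mm. Origin on the table below the lever's pivot. +y: draw direction, fixed to loose half; +x along the seam and the latch's hinge axes; z up. Side rails guide the loose half.
- lever_pivot (a point): Pivot axis of the latch's lever, 62 mm above the table, in the middle of a steel base plate on the fixed half; axis along the mould's x, axes as the mould's. Two cheeks beside it reach 6 mm above it. From here to the latch's keeper lies +y.
- lever (a joint): Lever angle (rad): 0 = shut, flat over the fixed half pointing to the mould's -y, at a rigid stop; 1.57 straight up; 2.6 at most, leaning over the loose half. Stays where left (0.03 N m). With the loop hooked the spring pull resists from about 1.4 down to dead centre near 0.35; some 2 to 6 N on the pad overcomes it; below that the pull snaps it shut, but press on until flat.
- lever_pad (a point): Centre of the outer face of the lever's end pad: a steel plate 28 mm wide (x), 26 mm long, 5 mm thick. With the lever shut it lies 45 mm to -y of the pivot and 7 mm above it, face up, 14 mm clear below; with the lever up, the face looks to +y, to the loose half. Swings about the pivot.
- crank_pin (a point): Pin on the lever, 16 mm from the pivot axis, on which the loop swings. With the lever at angle q it stands at the angle 190 deg - q, counted about the pivot from the mould's +y towards up. So raising the lever moves it towards the keeper.
- loop_bar (a point): Middle of the loop's end bar: a 6 mm steel rod, 33 mm long along x, on two 5 to 6 mm wire legs 27 mm apart, 70 mm from the crank pin. The loop swings about the pin and stays where left (0.018 N m); moving the bar also swings the lever. Lengthwise it is a spring: 3 N per mm, up to 12 mm longer. Site y axis: from pin to bar; z: towards the knob.
- loop_knob (a point): Centre of the loop's knob: a steel barrel of 14 mm diameter, 16 mm long along x with flat ends, on a neck (12 mm along x, 4 mm thick) just beyond the end bar: 26 mm from the bar's middle along the loop's own z and 6 mm along its y. Neck starts 4 mm beyond the bar's middle. Pinched on its flat ends from above it can turn between the fingers. Axes as loop_bar.
- loose_half: The loose plaster half with the keeper, 0.6 to 0.85 kg, 130 (x) x 100 (y) x 38 mm, standing on the tray a little away from the shim on the fixed half; 3 to 7 N slides it along the mould's y. Origin at the centre of its underside, axes as the mould's. It meets the shim with its origin 80 to 85 mm to +y of the mould's origin: where exactly can only be felt.
- keeper_seat (a point): Place of the hooked bar's middle, on the loose half. Keeper: steel plate with its top 3 mm below this point (15 mm to either side in x and to +y), and a hook 16 mm wide (x): post with its inner face 3 mm to -y, lip reaching 2 mm past the point to +y, its underside 5 mm and top 8 mm above the point. The bar goes down 6 mm or more to +y, then back under the lip.
Mind the look-alikes: they are no part of the job. There is more than one size of the loose_half; the one meant has the size given above.

How it is judged:
On the way, in this order (a step that is already met when the one before it is completed fails the run):
1. the loop, hooked under the keeper's lip, is pulled back by hand with more than 9 N so that the loose half is snug against the shim, with the lever still up (y of loop_bar in the frame of keeper_seat between -0.003 and 0.0035 m and z of loop_bar in the frame of keeper_seat between -0.004 and 0.0035 m and value of joint lever above 0.9 rad and y of loose_half in the frame of mould below 0.0855 m and contact force between loop_root and loose_half above 9 N), for 0.2 s.
2. the lever lies flat, over centre, with the loop hooked and the halves drawn together (y of loop_bar in the frame of keeper_seat between -0.003 and 0.004 m and z of loop_bar in the frame of keeper_seat between -0.004 and 0.0035 m and value of joint lever below 0.06 rad and y of loose_half in the frame of mould below 0.0855 m and z of loose_half in the frame of mould below 0.0145 m), for 0.2 s.
At the end, for the whole second after the job is handed in: The lever is shut (within 0.06 rad of flat), the loop's bar sits under the keeper's lip (within 4 mm of its seat) and pulls on it with more than 6.5 N, and the loose half rests on the tray, at rest, drawn against the shim of the fixed half (its origin less than 85.5 mm to +y of the mould's) (all of step 2 and contact force between loop_root and loose_half above 6.5 N and linear speed of loose_half below 0.01 m/s); the robot touches nothing.
It fails at once if the loop is pressed or knocked on the keeper or the mould with more than 25 N while the lever is still up (contact force between loop_root and loose_half above 25 N and value of joint lever above 0.9 rad).
It fails at once if the hooked loop is pulled with more than 18 N while the lever is still up (contact force between loop_root and loose_half above 18 N and y of loop_bar in the frame of keeper_seat below 0.002 m and value of joint lever above 0.9 rad).
It fails at once if the gripper presses on the loose half with more than 10 N (contact force between the arm and loose_half above 10 N).
It fails at once if the loose half is lifted off the tray (z of loose_half in the frame of mould above 0.019 m).
It fails at once if another thing on the table is disturbed (moved more than 15 mm) (distance of any of jar, clay_lump, rib, brush, pipe_former, basin from where it was at the start of the episode above 0.015 m).
It also fails if it takes over 72 s, if anything falls off the work surface, if the arm or the gripper's body presses on something with over 40 N, if the wrist force passes 120 N, or if a joint passes its speed limit or range.

## Robot

A 6-joint arm with a two-finger parallel gripper is mounted at the origin on the work surface. World frame = base frame: x ahead of the robot, y to its left, z up, the work surface at z = 0. Lengths are in m, angles in rad, forces in N, time in s.
With the tool pointing down it reaches from about 0.4 to 0.825 m from the base axis. Payload 7 kg.
Tool frame: the origin (TCP) lies between the finger pads; the fingertips stand 8 mm ahead of it and the grasp point (between the pads) lies 11 mm behind it (arm.finger_overhang is the distance from the TCP to the fingertips, in m); z points along the fingers, y is the line along which they close (so a half turn about z gives the same grasp; the last joint's range is limited). The gripper opens to 88 mm and grips with 3 to 60 N. Pads are 19 mm wide; open, the fingers measure 130 mm over their backs; the gripper's body (78 mm by 193 mm) begins 47 mm behind the grasp point.
Start: joints at [1.42, 0.359, 0.012, 0, -1.224, -0.288], TCP at [0.287, 0.611, 0.214] pointing down, gripper open.
Joint ranges: [-3.07, 3.07], [-1.43, 2.12], [-1.02, 1.25], [-3.03, 1.67], [-3.05, -0], [-3.03, 3.03]. Speed limits (rad/s): [2.39, 2.39, 3.01, 3.14, 3.14, 3.14].

## Interface

Orientations are given as [roll, pitch, yaw] about the fixed x, y, z axes, in that order (R = Rz(yaw) Ry(pitch) Rx(roll)).
In Python, from station import arm gives the robot as it stands.
- The arm moves only by the tool move_arm, never from a script. Its argument "rows" is text: rows parted by semicolons, each of 7 numbers parted by spaces: the turn, a rotation vector about the tool's x, y, z in degrees, then the shift along the tool's x, y, z in m, then the finger opening in m, from 0 to 0.0876. A call has 1 to 8 rows; each row shifts and turns the commanded pose from where the row before left it, along the tool's axes as they then stand; what a row does not reach is not made up. A row lasts 1/8 s, in which the tool goes at most 62.5 mm and 10.7 degrees, less where a joint would pass 70% of its speed; a pose out of reach is approached as far as the arm can. A call is refused whole if a number of a shift passes 0.0625 or a number of a turn 10.7, either way. A call with a gripper value outside its range is refused whole. The fingers move at their own pace and stop on an object; "squeeze" is the grip in N (left out, the last holds). Time passes only in rows, so rows that do not move let the fingers close. It gives the time, the measured TCP pose, the force, the opening and the grip force at its end, in the units of the state.
- arm.get_state(): the state, without advancing time (a new reading comes with each control period).
- arm.grab_frame(name): name is "scene" or "top" or "wrist"; returns (picture, depth): 400x640x3 uint8, blue, green, red; 400x640 float32, m along the optical axis (not along the pixel's ray), 0 where there is no reading.
- arm.camera_model(name): a dict with "mtx" (3x3 intrinsics, pixels), "camera_from_world" (4x4, takes a point from world to camera coordinates); the wrist camera has in their place "mount" (4x4, takes a point from camera to tool coordinates, whose origin is the TCP and whose axes are the flange's). Camera axes: x right, y down, z forward; pixel columns grow to the right and rows downward; lengths in m; the calibration is good to about 2 mm. The wrist camera is an equidistant fisheye: a pixel r from the principal point sees the ray r / f radians off the axis. A picture is of the moment at which its call begins: read the wrist's pose just before it. camera_model takes no time and is no camera call.
- arm.job_done(): hands the job in; it is judged then, once.
The state is a dict: "t": time; "q": joint angles; "qd": joint speeds; "joint_efforts": joint torques, N m; "eef_pos": TCP position; "ee_rot": TCP orientation; "force": force on the tool from outside, world axes, zero at the start; "moment": the same for the moment, N m; "width": finger opening in m; "gripper_force": force on a finger pad.
Only numpy, scipy, OpenCV 4.12 (cv2) and the standard library are available. Lean on these libraries where they do the work, as an engineer would, in place of code of your own. Each camera call takes 0.05 s, during which the arm holds its last target. There are 200 camera calls.

## Working session

There is one attempt and no reset: what is moved stays moved. The work goes in short steps, Python scripts to look and compute and a tool call to move; the robot and the scene stay as the last step left them, time stands still between calls to the robot, and variables do not carry over. Pictures are saved under pics/ and viewed, at most 11 in all, crops included, and the job is handed in when it is done.

Besides the shell and the picture viewer there is one more tool, called after ">>>" as name(argument=value, ...) on one line, values as JSON. move_arm: Moves the arm, as the interface text tells. Its arguments: {"type":"object","properties":{"rows":{"type":"string"},"squeeze":{"type":"number"}},"required":["rows"]}

```bash
ls; mkdir -p pics
python3 - <<'E'
from station import arm
import cv2,numpy as np
s=arm.get_state();print(s)
for n in("scene","top"):
    p,d=arm.grab_frame(n);cv2.imwrite(f"pics/{n}0.png",p);np.save(f"{n}0.npy",d);m=arm.camera_model(n);print(n,m)
print(arm.camera_model("wrist"))
E
```

```text
pics
{'t': 0.0, 'q': array([ 1.42011990e+00,  3.59377130e-01,  1.10539767e-02, -3.56746665e-04,
       -1.22413204e+00, -2.88103691e-01]), 'qd': array([-1.93533223e-03, -5.53247198e-05,  1.80979730e-04, -1.03119313e-03,
       -1.42145255e-03,  7.19549601e-04]), 'joint_efforts': array([ 1.64664812e-03, -5.82724357e+01,  2.93044013e+01,  6.99646980e+00,
        6.95226394e-03, -1.65991491e-04]), 'eef_pos': array([0.28656643, 0.61056815, 0.21342572]), 'ee_rot': array([ 3.13990686e+00, -1.49844474e-04, -4.38901480e-01]), 'force': array([0.2823804 , 0.66788316, 0.9170853 ]), 'moment': array([ 0.02202806, -0.05030612, -0.01893393]), 'gripper_force': 0.0, 'width': 0.08746527323161815}
scene {'mtx': array([[377.62774264,   0.        , 316.59267097],
       [  0.        , 377.62774264, 202.43140712],
       [  0.        ,   0.        ,   1.        ]]), 'camera_from_world': array([[-0.59090456,  0.80654435, -0.01783296,  0.23352891],
       [ 0.59274174,  0.41905763, -0.68778481, -0.21316431],
       [-0.54725591, -0.41698552, -0.72569556,  1.31732969],
       [ 0.        ,  0.        ,  0.  
[... 271 characters left out ...]
,
       [-0.99187351,  0.00828235, -0.12695807,  0.44105471],
       [ 0.12687323, -0.01007298, -0.99186779,  1.39923294],
       [ 0.        ,  0.        ,  0.        ,  1.        ]])}
{'mtx': array([[309.70691629,   0.        , 311.96435172],
       [  0.        , 309.70691629, 203.36777152],
       [  0.        ,   0.        ,   1.        ]]), 'mount': array([[-3.46395968e-04, -9.64780482e-01, -2.63056080e-01,
         7.16012949e-02],
       [ 9.99998975e-01,  3.11896344e-05, -1.43120343e-03,
         5.71577177e-04],
       [ 1.38900176e-03, -2.63056306e-01,  9.64779483e-01,
        -1.70689147e-01],
       [ 0.00000000e+00,  0.00000000e+00,  0.00000000e+00,
         1.00000000e+00]])}
```

View pics/top0.png

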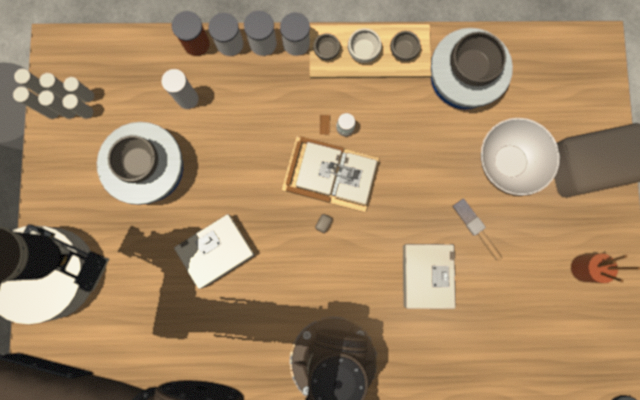

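View pics/scene0.png

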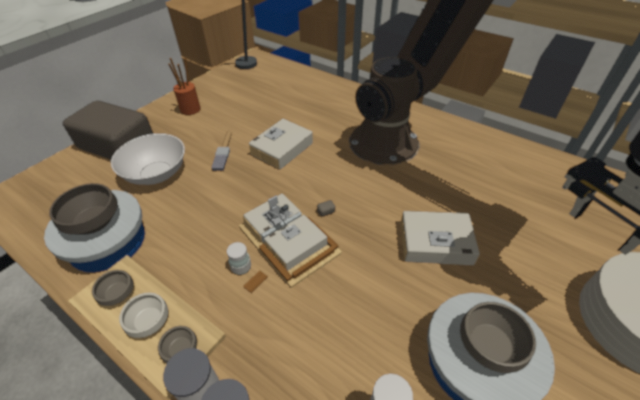

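The mould with the latch is at (332,173) in top and (290,237) in scene. There are three candidates for the loose half. The blocks at top (216,250) and (430,276) stand on the bare table. The one in the tray facing the latch fits, and I'll confirm it in an enlarged crop.

Run:
```python
import cv2,numpy as np
a=cv2.imread("pics/top0.png")[125:225,270:395];b=cv2.imread("pics/scene0.png")[180:290,225:350]
a=cv2.resize(a,(400,320),interpolation=cv2.INTER_CUBIC);b=cv2.resize(b,(400,352),interpolation=cv2.INTER_CUBIC)
o=np.zeros((352,800,3),np.uint8);o[:320,:400]=a;o[:,400:]=b;cv2.imwrite("pics/crop1.png",o)
```

```text
(no output)
```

View pics/crop1.png

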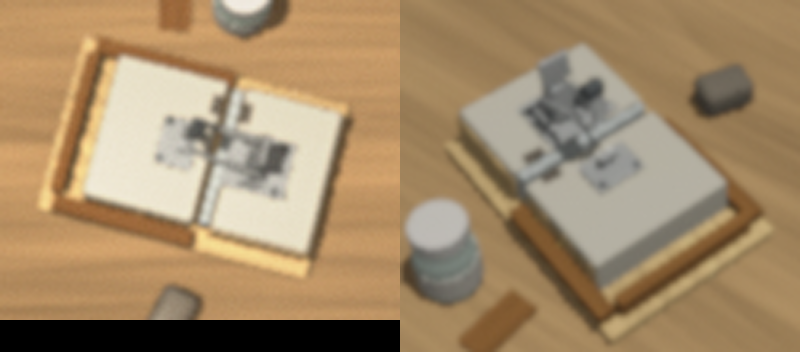

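The crop shows the tray with the fixed half (latch base, lever raised, dark knob) on the right of the top view. The railed 130x100 loose half with the keeper plate at crop (182,140) is on the left. That one sits in the tray and matches; the other two are look-alikes. Next I'll measure the mould's pose from the depth.

```bash
cat > h.py <<'E'
from station import arm
import cv2,numpy as np
from scipy.spatial.transform import Rotation as R
def world(n,d):
    m=arm.camera_model(n);K=m["mtx"];T=np.linalg.inv(m["camera_from_world"])
    v,u=np.mgrid[:400,:640];P=np.stack([(u-K[0,2])/K[0,0]*d,(v-K[1,2])/K[1,1]*d,d],-1)
    return P@T[:3,:3].T+T[:3,3]
E
python3 - <<'E'
from h import *
for n,(x0,x1,y0,y1) in dict(top=(270,395,125,225),scene=(225,350,180,290)).items():
    p=cv2.imread(f"pics/{n}0.png");d=np.load(f"{n}0.npy");W=world(n,d)
    hsv=cv2.cvtColor(p,cv2.COLOR_BGR2HSV)
    M=np.zeros((400,640),bool);M[y0:y1,x0:x1]=1
    pl=M&(hsv[...,1]<60)&(hsv[...,2]>140)&(W[...,2]>.04)&(W[...,2]<.056)
    k,l=cv2.connectedComponents(pl.astype(np.uint8))
    for i in range(1,k):
        q=W[l==i]
        if len(q)>150:
            c,s,a=cv2.minAreaRect((q[:,:2]*1000).astype(np.float32));print(n,len(q),np.round(c,1),np.round(s,1),round(a,1),np.median(q[:,2]).round(4))
    hi=M&(W[...,2]>.062)&(W[...,2]<.14)
    for v,u in list(zip(*np.nonzero(hi)))[::4]: print(u,v,np.round(W[v,u]*1000),p[v,u].mean().round(),end='; ')
    print()
    tr=M&(W[...,2]>.008)&(W[...,2]<.056);q=W[tr];c,s,a=cv2.minAreaRect((q[:,:2]*1000).astype(np.float32));print("tray",np.round(c,1),np.round(s,1),round(a,1))
E
```

```text
top 1420 [536.3  37.4] [ 98.9 130.5] 74.8 0.0493
top 1233 [507.9 -64.4] [ 97.5 128.2] 74.5 0.0492
339 125 [654. -22.  71.] 180.0; 343 125 [653. -33.  74.] 233.0; 347 125 [654. -44.  71.] 231.0; 351 125 [653. -55.  73.] 229.0; 340 126 [649. -24.  77.] 194.0; 344 126 [649. -35.  78.] 232.0; 348 126 [650. -47.  74.] 232.0; 352 126 [649. -58.  78.] 189.0; 342 127 [647. -30.  74.] 217.0; 346 127 [646. -41.  76.] 232.0; 350 127 [646. -52.  77.] 210.0; 342 128 [645. -30.  72.] 175.0; 346 128 [645. -41.  70.] 213.0; 350 128 [645. -52.  71.] 165.0; 343 129 [643. -33.  67.] 147.0; 347 129 [643. -44.  66.] 160.0; 345 130 [641. -39.  63.] 125.0; 331 162 [534.   4. 139.] 130.0; 332 163 [532.   2. 136.] 91.0; 328 164 [535.  11. 106.] 152.0; 332 164 [529.   2. 134.] 83.0; 337 164 [537. -13.  95.] 108.0; 330 165 [527.   7. 134.] 90.0; 334 165 [526.  -4. 137.] 130.0; 339 165 [535. -19.  95.] 132.0; 329 166 [524.  10. 134.] 95.0; 339 166 [533. -19.  90.] 117.0; 343 166 [531. -30.  96.] 154.0; 328 167 [525.  12. 116.] 120.0; 333 167 [521.  -1. 136.] 87.0; 344 167 [531. -33.  85.] 148.0; 349 167 [534. -
[... 5585 characters left out ...]
669. -19.  76.] 172.0; 228 255 [690. -46.  73.] 144.0; 232 255 [685. -37.  75.] 183.0; 236 255 [679. -29.  75.] 185.0; 240 255 [673. -22.  73.] 177.0; 244 255 [664. -19.  66.] 125.0; 231 256 [689. -36.  76.] 166.0; 235 256 [683. -29.  75.] 180.0; 239 256 [677. -22.  73.] 168.0; 243 256 [668. -19.  66.] 125.0; 231 257 [690. -36.  73.] 134.0; 235 257 [685. -27.  76.] 163.0; 239 257 [677. -23.  68.] 143.0; 243 257 [669. -18.  64.] 121.0; 232 258 [689. -35.  68.] 114.0; 236 258 [683. -26.  70.] 133.0; 240 258 [677. -21.  66.] 122.0; 232 259 [689. -35.  65.] 99.0; 236 259 [685. -26.  67.] 114.0; 240 259 [677. -21.  62.] 117.0; 237 260 [684. -24.  63.] 110.0; 
tray [537.7   8.3] [275.6 278.9] 35.3
```

>>> move_arm(rows="0 0 0 0.0393 0.0368 -0.004 0.087;0 0 0 0.0393 0.0368 -0.004 0.087;0 0 0 0.0393 0.0368 -0.004 0.087;0 0 0 0.0393 0.0368 -0.004 0.087;0 0 0 0.0393 0.0368 -0.004 0.087;0 0 0 0.0393 0.0368 -0.004 0.087;0 0 0 0.0393 0.0368 -0.004 0.087;0 0 0 0.0393 0.0368 -0.004 0.087")

```text
t: 1.1
eef_pos: [0.4465, 0.2092, 0.2464]
ee_rot: [-3.142, 0.0, -0.438]
force: [1.4, 1.0, -0.2]
width: 0.0871
gripper_force: 0.0
```

>>> move_arm(rows="0 0 0 0.0393 0.0368 -0.004 0.087;0 0 0 0.0393 0.0368 -0.004 0.087;0 0 0 0.0393 0.0368 -0.004 0.087;0 0 0 0.0393 0.0368 -0.004 0.087;0 0 10 0 0 0 0.087;0 0 10 0 0 0 0.087;0 0 10 0 0 0 0.087;0 0 10 0 0 0 0.087")

```text
t: 2.1
eef_pos: [0.5258, 0.0107, 0.262]
ee_rot: [3.141, 0.0, -1.143]
force: [-0.5, -0.7, -0.1]
width: 0.0868
gripper_force: 0.0
```

>>> move_arm(rows="0 0 10 0 0 0 0.087;0 0 10 0 0 0 0.087;0 0 10 0 0 0 0.087;0 0 10 0 0 0 0.06;0 0 0 0 0 0 0.06")

```text
t: 2.72
eef_pos: [0.5258, 0.0109, 0.2621]
ee_rot: [3.141, -0.0, -1.834]
force: [-0.2, -1.2, 0.4]
width: 0.0724
gripper_force: 0.0
```

```bash
cat >> h.py <<'E'
def wrist(save):
    s=arm.get_state();p,d=arm.grab_frame("wrist");cv2.imwrite(save,p)
    m=arm.camera_model("wrist");K=m["mtx"];M=m["mount"]
    T=np.eye(4);T[:3,:3]=R.from_euler("xyz",s["ee_rot"]).as_matrix();T[:3,3]=s["eef_pos"];T=T@M
    v,u=np.mgrid[:400,:640];x=(u-K[0,2])/K[0,0];y=(v-K[1,2])/K[1,1];r=np.hypot(x,y)+1e-9
    t=np.tan(np.minimum(r,1.5));P=np.stack([x/r*t*d,y/r*t*d,d],-1)
    return s,p,P@T[:3,:3].T+T[:3,3]
O=np.array([.5122,-.0488,0]);A=np.deg2rad(74.6)
ey=np.array([np.cos(A),np.sin(A),0]);ex=np.array([np.sin(A),-np.cos(A),0]);B=np.stack([ex,ey,[0,0,1]])
def mould(W): return (W-O)@B.T
E
python3 - <<'E'
from h import *
s,p,W=wrist("pics/w1.png");np.save("w1.npy",W);print(s["eef_pos"],s["ee_rot"],s["force"],s["q"])
E
```

```text
[0.52583819 0.01085248 0.26206532] [ 3.14102199e+00 -2.66274434e-04 -1.83393439e+00] [-0.17903717 -1.15209     0.41386176] [ 3.93807777e-01  8.31843827e-02 -2.37165760e-01 -1.44999202e-04
 -1.25106069e+00 -6.56900299e-01]
```

View pics/w1.png

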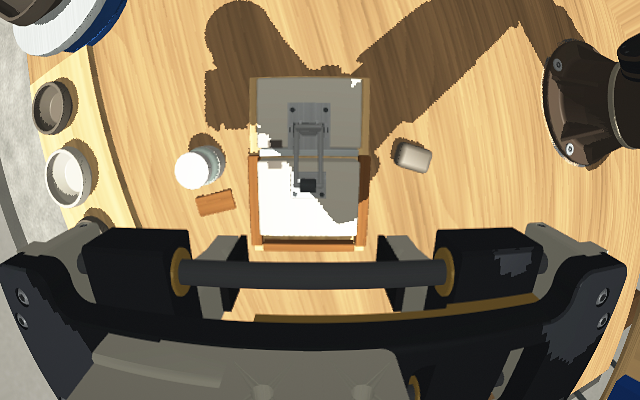

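The wrist view shows the loop (legs from 300,130 to 300,180), the dark knob at (308,185), the keeper plate at (313,190) and the latch base at (310,110). I'll enlarge this and read the depth.

Run:
```python
from h import *
p=cv2.imread("pics/w1.png");W=np.load("w1.npy");m=mould(W)*1000
cv2.imwrite("pics/crop2.png",cv2.resize(p[90:215,260:360],(480,600),interpolation=cv2.INTER_CUBIC))
g=p.astype(int).sum(2)/3
k=np.zeros(g.shape,bool);k[172:200,295:322]=1;k&=(g<70)&(m[...,2]>115)
print("knob",k.sum(),m[k].min(0).round(1),m[k].max(0).round(1),np.median(m[k],0).round(1))
for lo,hi,name in((62,72,"hook"),(95,112,"bar"),(112,145,"high")):
    k=np.zeros(g.shape,bool);k[95:205,285:335]=1;k&=(m[...,2]>lo)&(m[...,2]<hi)
    for (v,u) in list(zip(*np.nonzero(k)))[::6]: print(u,v,m[v,u].round().astype(int),end=';')
    print(name)
for r in (np.s_[80:150,255:362],np.s_[158:235,255:362]):
    q=m[r].reshape(-1,3);q=q[(q[:,2]>46)&(q[:,2]<53)];print(cv2.minAreaRect(q[:,:2].astype(np.float32)),np.median(q[:,2]))
```

```text
knob 205 [ -4.9  46.5 132. ] [  9.9  59.6 140.5] [  2.   51.9 137.7]
302 122 [10 -9 71];325 123 [-17  -7  68];291 125 [23 -5 67];325 126 [-17  -4  68];293 127 [21 -3 64];290 128 [24 -1 64];326 128 [-18  -2  69];293 129 [21  0 64];289 130 [25  1 66];324 130 [-16   1  66];291 131 [23  2 69];326 131 [-18   2  68];326 132 [-18   3  69];325 133 [-17   4  68];302 134 [10  6 70];309 134 [ 2  6 70];325 134 [-17   6  68];326 135 [-18   7  68];290 137 [24  9 68];hook
321 128 [-11  -3 111];300 129 [ 11  -1 109];306 129 [  5  -1 110];312 129 [ -2  -1 110];318 129 [ -8  -1 110];298 130 [ 13   0 108];304 130 [  7   0 111];310 130 [  0   0 110];316 130 [ -6   0 110];298 131 [ 13   1 101];304 131 [  7   1 100];310 131 [  1   1 102];316 131 [ -6   1 101];319 154 [-9 26 95];321 156 [-12  28  97];296 158 [16 31 96];295 159 [17 32 96];294 160 [18 33 97];321 160 [-12  33  97];297 161 [15 34 97];294 162 [18 35 97];320 162 [-10  35  97];296 163 [16 36 97];322 163 [-13  36  97];298 164 [14 37 97];294 165 [18 38 99];320 165 [-10  38  98];296 166 [ 16  39 100];322 166 [-13  39  99];298 167 [ 13  40 100];294 1
[... 1631 characters left out ...]
185 [  8  52 139];308 185 [  2  52 139];314 185 [ -4  52 138];304 186 [  6  53 138];310 186 [  0  53 138];300 187 [ 10  54 139];306 187 [  4  54 140];312 187 [ -2  54 138];302 188 [  8  55 138];308 188 [  2  55 139];314 188 [ -4  55 139];304 189 [  6  56 136];310 189 [  0  56 139];300 190 [ 10  57 137];306 190 [  4  57 138];312 190 [ -2  57 138];302 191 [  8  59 135];308 191 [  2  59 136];314 191 [ -4  58 137];304 192 [  6  59 136];310 192 [  0  59 136];high
((3.656879425048828, -18.52096939086914), (131.8088836669922, 87.3988037109375), 0.13324980437755585) 50.50650656824296
((3.5558204650878906, 88.40070343017578), (130.115234375, 97.69976043701172), 0.22385874390602112) 50.470308363104124
```

View pics/crop2.png

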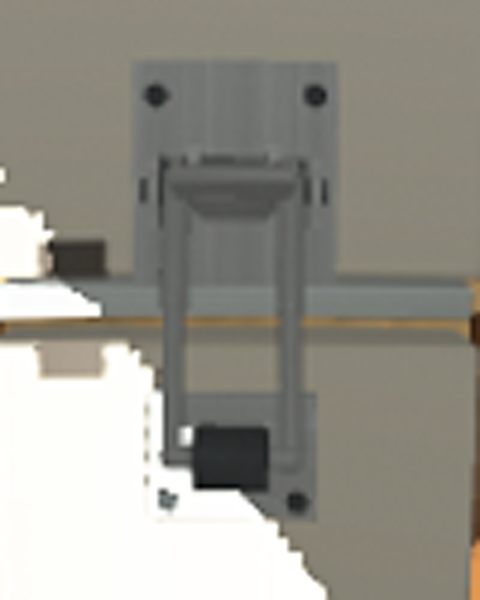

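>>> move_arm(rows="0 0 0 0.008 -0.005 0.03 0.05;0 0 0 0 0 0.03 0.05;0 0 0 0 0 0.03 0.05;0 0 0 0 0 0.025 0.05;0 0 0 0 0 0.015 0.05;0 0 0 0 0 0.008 0.04;0 0 0 0 0 0 0.035;0 0 0 0 0 0 0.03", squeeze=8)

```text
t: 3.78
eef_pos: [0.5294, 0.002, 0.1252]
ee_rot: [-3.14, 0.001, -1.834]
force: [0.1, 0.1, 0.4]
width: 0.0317
gripper_force: 0.0
```

Run:
```python
from h import *
s,p,W=wrist("pics/w2.png");np.save("w2.npy",W);print(s["eef_pos"],s["width"],s["force"])
cv2.imwrite("pics/w2c.png",cv2.resize(p[90:300,180:440],(780,630))[:600])
m=mould(W)*1000
for u,v in((308,v) for v in range(150,260,6)): print(u,v,m[v,u].round(),p[v,u].mean())
```

```text
[0.52942015 0.0020087  0.12520297] 0.031737238960294435 [0.12340135 0.10740722 0.35987486]
308 150 [  7.   1. 100.] 92.0
308 156 [ 7. 10. 53.] 114.66666666666667
308 162 [ 7. 15. 53.] 113.33333333333333
308 168 [ 7. 20. 53.] 113.0
308 174 [ 7. 25. 53.] 120.0
308 180 [ 7. 30. 49.] 130.0
308 186 [ 8. 39. 32.] 112.33333333333333
308 192 [ 7. 40. 49.] 126.66666666666667
308 198 [ 7. 45. 50.] 133.66666666666666
308 204 [ 7. 50. 50.] 134.66666666666666
308 210 [ 7. 54. 54.] 114.33333333333333
308 216 [ 7. 59. 53.] 113.33333333333333
308 222 [ 7. 61. 65.] 104.0
308 228 [ 7. 66. 64.] 107.66666666666667
308 234 [ 7. 75. 53.] 106.33333333333333
308 240 [  6.  47. 135.] 45.666666666666664
308 246 [  6.  50. 138.] 50.333333333333336
308 252 [  6.  53. 139.] 47.666666666666664
308 258 [  6.  57. 138.] 37.666666666666664
```

View pics/w2c.png

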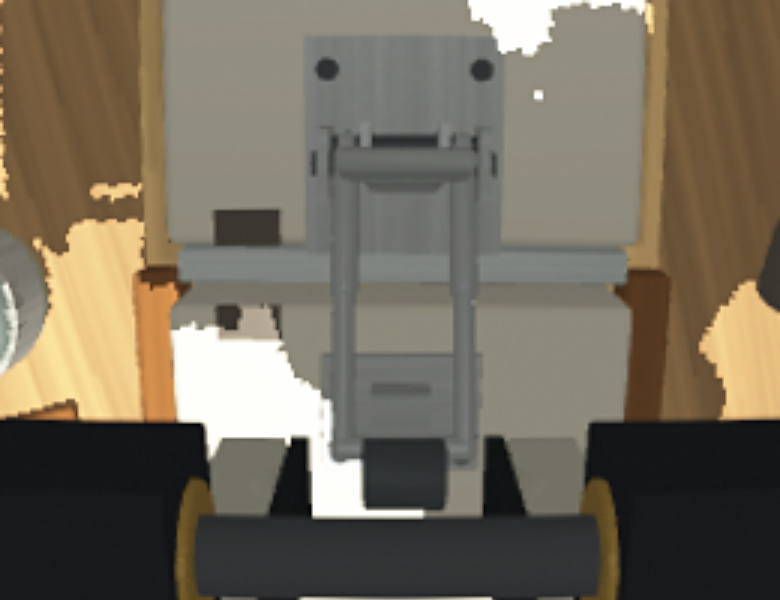

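The knob stands between the open fingers at crop (405,475). The hook on the keeper plate is visible at crop (400,388). I'll measure the hook and close the fingers.

Run:
```python
from h import *
W=np.load("w2.npy");m=mould(W)*1000
for u in(309,314,319):
  for v in range(212,236): print(u,v,m[v,u].round(1),end=';')
  print()
k=m[205:238,285:345].reshape(-1,3);k=k[(k[:,2]>61)&(k[:,2]<68)];print("hook",len(k),k.min(0),k.max(0),np.percentile(k,[5,95],axis=0))
k=m[205:240,280:350].reshape(-1,3);k=k[(k[:,2]>52)&(k[:,2]<55)];print("plate",k.min(0),k.max(0))
r=m[175:215,230:400].reshape(-1,3);r=r[(r[:,2]>46)&(r[:,2]<52)&(r[:,1]>34)];print("loose front edge",np.percentile(r[:,1],[0,1,3]))
r=m[150:190,230:400].reshape(-1,3);r=r[(r[:,2]>46)&(r[:,2]<52)&(r[:,1]<36)];print("shim edge",np.percentile(r[:,1],[97,99,100]))
```

```text
309 212 [ 6.4 55.8 53.9];309 213 [ 6.4 56.6 54. ];309 214 [ 6.4 57.5 54. ];309 215 [ 6.4 58.8 52.6];309 216 [ 6.4 59.3 53.9];309 217 [ 6.4 60.3 53.4];309 218 [ 6.4 60.5 55.3];309 219 [ 6.4 60.4 58.2];309 220 [ 6.3 60.2 61.5];309 221 [ 6.3 60.  64.6];309 222 [ 6.3 60.7 64.8];309 223 [ 6.3 61.7 64.6];309 224 [ 6.3 62.7 64. ];309 225 [ 6.3 63.2 64.9];309 226 [ 6.3 64.3 64.1];309 227 [ 6.3 65.1 64.4];309 228 [ 6.3 65.6 65.2];309 229 [ 6.3 66.5 65.1];309 230 [ 6.3 67.8 64. ];309 231 [ 6.3 68.5 64.4];309 232 [ 6.4 73.6 53.1];309 233 [ 6.4 74.6 52.9];309 234 [ 6.4 75.3 53.2];309 235 [  5.8  55.5 106.6];
314 212 [ 2.3 55.9 53.4];314 213 [ 2.4 56.4 54.8];314 214 [ 2.3 57.4 54.2];314 215 [ 2.3 58.9 52.3];314 216 [ 2.3 59.2 53.9];314 217 [ 2.3 60.4 53. ];314 218 [ 2.3 60.6 55.1];314 219 [ 2.3 60.6 57.5];314 220 [ 2.3 60.4 60.9];314 221 [ 2.4 59.9 64.8];314 222 [ 2.4 60.9 64.2];314 223 [ 2.3 61.9 63.8];314 224 [ 2.3 62.6 64.3];314 225 [ 2.3 63.3 64.5];314 226 [ 2.3 64.6 63.4];314 227 [ 2.3 64.6 65.7];314 228 [ 2.3 66.2 63.5];314 229 [ 2.3 66.7 64.4];314 230 [ 2.3 67.8 63.9];314 231 [ 2.3 68.1 65
[... 363 characters left out ...]
22 [-1.6 60.9 64.3];319 223 [-1.6 61.3 65.4];319 224 [-1.6 62.6 64.2];319 225 [-1.6 63.3 64.6];319 226 [-1.6 63.9 65.1];319 227 [-1.6 64.8 64.9];319 228 [-1.6 65.9 64.4];319 229 [-1.6 66.4 65.3];319 230 [-1.7 67.5 64.7];319 231 [-1.7 68.3 64.6];319 232 [-2.  73.5 53.3];319 233 [-2.  74.3 53.5];319 234 [-2.  75.5 52.7];319 235 [ -0.7  55.5 106.5];
hook 228 [-4.85435988 59.81081356 61.00991952] [10.28580544 68.84022123 65.83999449] [[-4.05842386 60.05089521 62.90779393]
 [ 9.51989185 68.43371406 65.37897034]]
plate [-27.24343289  51.96195199  52.02464724] [25.45587095 80.16978662 54.99333219]
loose front edge [38.59632934 39.01198135 39.42816327]
shim edge [32.22799401 32.64067166 32.92897529]
```

>>> move_arm(rows="0 0 0 0 0 0 0.02;0 0 0 0 0 0 0.012;0 0 0 0 0 0 0.01;0 0 0 0 0 0 0.01", squeeze=20)

```text
t: 4.32
eef_pos: [0.5289, 0.0021, 0.1245]
ee_rot: [-3.141, 0.0, -1.835]
force: [-1.4, 1.3, 1.6]
width: 0.0132
gripper_force: 20.0
```

```bash
cat > kin.py <<'E'
import numpy as np
from scipy.optimize import brentq
def pin(q): t=np.deg2rad(190)-q; return np.array([16*np.cos(t),62+16*np.sin(t)])
def solve(b):
    b=np.array(b,float);q=brentq(lambda q:np.hypot(*(b-pin(q)))-70,0.6,2.67);p=pin(q)
    u=(b-p)/70;n=np.array([-u[1],u[0]]);return b+6*u+26*n,q,np.degrees(np.arctan2(u[1],u[0]))
E
python3 - <<'E'
from kin import *
# y true (pivot frame), seat at 64.2,57
print("start knob 50.8,131.5")
for b in[(56,104),(57,106),(58,106),(60,104),(70,95),(74,85),(74,74),(74,66),(74,60),(74,57),(70,57),(67,57),(64.2,57),(61,57),(58,57)]:
    k,q,a=solve(b);print(b,k.round(1),round(q,2),round(a,1))
E
```

```text
start knob 50.8,131.5
(56, 104) [ 51.  130.2] 1.22 23.7
(57, 106) [ 51.5 132.1] 1.32 24.8
(58, 106) [ 52.7 132.1] 1.38 24.5
(60, 104) [ 55.6 130.3] 1.45 22.4
(70, 95) [ 69.5 121.7] 1.88 14.2
(74, 85) [ 77.1 111.5] 2.02 6.3
(74, 74) [81.3 99.7] 2.0 -2.8
(74, 66) [84.1 90.7] 2.06 -9.2
(74, 60) [86.1 83.8] 2.13 -13.9
(74, 57) [87.  80.3] 2.18 -16.2
(70, 57) [83.4 80.1] 1.94 -17.2
(67, 57) [80.5 80. ] 1.76 -17.5
(64.2, 57) [77.6 80. ] 1.58 -17.3
(61, 57) [74.1 80.2] 1.35 -16.4
(58, 57) [70.4 80.6] 1.09 -14.7
```

>>> move_arm(rows="0 0 0 -0.0062 0 0.0033 0.01;0 0 0 -0.0062 0 0.0033 0.01;0 0 0 -0.0063 0 0.0032 0.01;0 0 0 -0.0038 0 0.0051 0.01;0 0 0 -0.0038 0 0.0051 0.01;0 0 0 -0.0021 0 0.0059 0.01;0 0 0 -0.0021 0 0.0059 0.01;0 0 0 0 0 0 0.01", squeeze=25)

```text
t: 5.32
eef_pos: [0.5364, 0.0312, 0.0919]
ee_rot: [3.141, -0.001, -1.835]
force: [-0.7, 1.0, -0.1]
width: 0.0099
gripper_force: 0.0
```

Run:
```python
from h import *
s,p,W=wrist("pics/w3.png");np.save("w3.npy",W);print(s["eef_pos"],s["width"],s["force"],mould(s["eef_pos"])*1000)
cv2.imwrite("pics/w3c.png",cv2.resize(p[120:300,200:420],(733,600)))
```

```text
[0.53643275 0.03123882 0.09192097] 0.009946393049411924 [-0.6556178   1.04459562 -0.09361496] [ 2.10788561 83.60021252 91.92096999]
```

View pics/w3c.png

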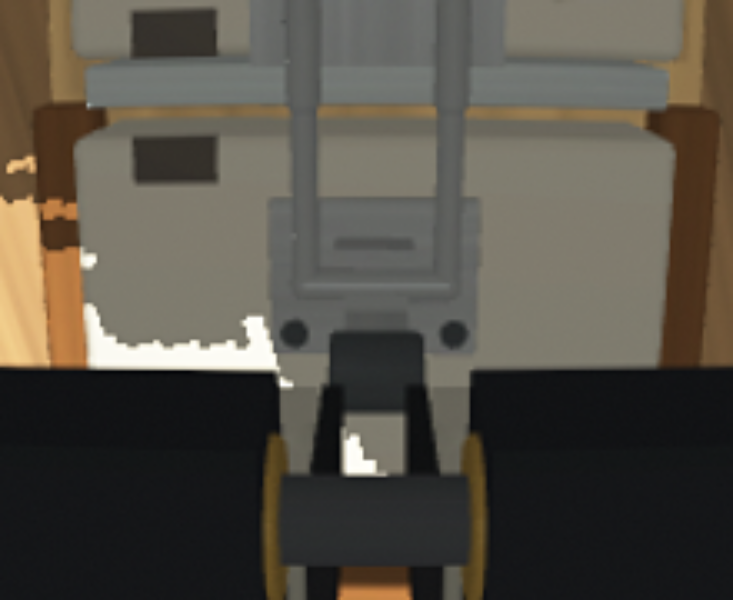

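The knob at crop (375,370) has slipped out of the pads, which closed to 10 mm. The bar hangs free beyond the hook. I'll measure the knob relative to the fingers.

Run:
```python
from h import *
W=np.load("w3.npy");m=mould(W)*1000
col=lambda c:int(200+c/3.333); row=lambda r:int(120+r/3.333)
for c in(345,375,405):
  for r in range(260,420,7): print((c,r),m[row(r),col(c)].round(1),end=';')
  print()
print("fingers")
for c,r in((325,420),(320,440),(425,420),(430,440),(300,410),(450,410),(415,400),(328,400)): print((c,r),m[row(r),col(c)].round(1))
```

```text
(345, 260) [ 8.8 62.6 65.3];(345, 267) [ 8.9 64.2 64.3];(345, 274) [ 8.6 63.4 72.4];(345, 281) [ 8.6 64.5 73.2];(345, 288) [ 8.6 65.3 75. ];(345, 295) [ 8.6 66.8 74.3];(345, 302) [ 9.2 74.2 53.9];(345, 309) [ 9.2 76.  52.9];(345, 316) [ 9.2 77.1 53.9];(345, 323) [ 9.2 78.7 53.5];(345, 330) [ 9.3 81.3 52.6];(345, 337) [ 7.9 67.3 98.6];(345, 344) [ 7.9 68.3 99.2];(345, 351) [  7.9  69.1 100.3];(345, 358) [  7.8  69.6 102.2];(345, 365) [  7.8  70.4 103. ];(345, 372) [  7.8  71.8 102.5];(345, 379) [  7.8  72.9 102.7];(345, 386) [  7.8  73.6 104.1];(345, 393) [  7.8  75.2 102.9];(345, 400) [  7.9  77.  103. ];(345, 407) [  7.9  79.1 100.9];(345, 414) [  9.4 101.7  50.2];
(375, 260) [ 2.9 62.9 63.9];(375, 267) [ 2.9 64.2 64. ];(375, 274) [ 2.9 63.4 72.3];(375, 281) [ 2.9 64.3 73.7];(375, 288) [ 2.9 65.6 73.7];(375, 295) [ 2.9 66.8 74.1];(375, 302) [ 2.9 68.4 73.4];(375, 309) [ 2.9 69.5 73.9];(375, 316) [ 2.9 69.9 77. ];(375, 323) [ 2.9 70.  80.7];(375, 330) [ 2.9 71.1 83.5];(375, 337) [ 2.9 67.5 98. ];(375, 344) [ 2.9 68.3 99.1];(375, 351) [  2.9  68.7 101.3];(375, 358) [  2.9  69.6 102.1]
[... 483 characters left out ...]
) [-2.8 70.4 75.5];(405, 323) [-2.7 70.1 80.4];(405, 330) [-2.6 70.7 84.7];(405, 337) [-2.1 67.2 98.8];(405, 344) [ -2.1  67.6 101. ];(405, 351) [ -2.1  69.  100.5];(405, 358) [ -2.1  70.1 100.5];(405, 365) [ -2.1  70.7 102.1];(405, 372) [ -2.1  71.5 103.3];(405, 379) [ -2.   72.3 104.2];(405, 386) [ -2.1  73.9 103.2];(405, 393) [ -2.1  74.8 103.9];(405, 400) [ -2.1  76.8 103.3];(405, 407) [ -2.2  78.8 101.4];(405, 414) [ -3.9 100.9  51.9];
fingers
(325, 420) [ 10.4  73.4 119.9]
(320, 440) [ 10.6  73.7 126.5]
(425, 420) [ -4.6  73.3 120. ]
(430, 440) [ -5.2  73.2 127.5]
(300, 410) [ 13.8  71.5 120.6]
(450, 410) [ -8.6  71.8 119.6]
(415, 400) [ -3.4  73.3 111.8]
(328, 400) [ 10.2  73.7 111.1]
```

Run:
```python
from h import *
print(arm.finger_overhang, arm.get_state()["t"])
m=mould(np.load("w2.npy"))*1000
for u in(270,277,281,284,342,345,349,356):
  for v in range(232,262,3): print((u,v),m[v,u].round(),end=';')
  print()
```

```text
0.008 5.375
(270, 232) [40. 75. 50.];(270, 235) [40. 78. 49.];(270, 238) [ 26.  42. 147.];(270, 241) [ 25.  42. 151.];(270, 244) [ 25.  42. 155.];(270, 247) [ 25.  43. 156.];(270, 250) [ 25.  44. 157.];(270, 253) [ 24.  45. 158.];(270, 256) [ 25.  47. 158.];(270, 259) [ 23.  43. 169.];
(277, 232) [34. 75. 49.];(277, 235) [34. 78. 50.];(277, 238) [ 23.  43. 143.];(277, 241) [ 22.  43. 147.];(277, 244) [ 22.  44. 150.];(277, 247) [ 21.  44. 154.];(277, 250) [ 21.  44. 157.];(277, 253) [ 20.  43. 162.];(277, 256) [ 20.  43. 165.];(277, 259) [ 20.  44. 168.];
(281, 232) [30. 75. 50.];(281, 235) [30. 77. 51.];(281, 238) [ 20.  44. 142.];(281, 241) [ 20.  43. 147.];(281, 244) [ 20.  44. 149.];(281, 247) [ 20.  45. 151.];(281, 250) [ 20.  46. 152.];(281, 253) [ 20.  48. 152.];(281, 256) [ 20.  49. 153.];(281, 259) [ 20.  51. 152.];
(284, 232) [28. 75. 51.];(284, 235) [28. 77. 51.];(284, 238) [28. 80. 50.];(284, 241) [28. 83. 51.];(284, 244) [28. 86. 50.];(284, 247) [28. 89. 50.];(284, 250) [28. 91. 51.];(284, 253) [28. 94. 51.];(284, 256) [28. 97. 51.];(284, 259) [ 28. 100.  50.];
(342, 232
[... 414 characters left out ...]
45, 247) [-13.  44. 154.];(345, 250) [-12.  43. 158.];(345, 253) [-12.  45. 157.];(345, 256) [-12.  46. 158.];(345, 259) [-12.  48. 159.];
(349, 232) [-28.  74.  51.];(349, 235) [-28.  77.  51.];(349, 238) [-15.  41. 147.];(349, 241) [-16.  43. 146.];(349, 244) [-15.  44. 149.];(349, 247) [-15.  43. 155.];(349, 250) [-14.  43. 158.];(349, 253) [-14.  43. 161.];(349, 256) [-14.  44. 164.];(349, 259) [-13.  43. 170.];
(356, 232) [-34.  75.  50.];(356, 235) [-33.  77.  52.];(356, 238) [-19.  41. 147.];(356, 241) [-19.  42. 149.];(356, 244) [-18.  41. 156.];(356, 247) [-18.  42. 158.];(356, 250) [-18.  43. 159.];(356, 253) [-18.  45. 157.];(356, 256) [-18.  46. 158.];(356, 259) [-16.  42. 171.];
```

Run:
```python
from h import *
for n in("scene","top"):
  p,d=arm.grab_frame(n);W=world(n,d);m=mould(W)*1000;np.save(n+"3.npy",m);cv2.imwrite(f"pics/{n}3.png",p)
  if n=="scene":
    M=arm.camera_model(n);c=M["camera_from_world"]@np.append(arm.get_state()["eef_pos"],1);uv=M["mtx"]@c[:3];uv=uv[:2]/uv[2];print(uv)
    u0,v0=int(uv[0])-45,int(uv[1])-60;cv2.imwrite("pics/s3c.png",cv2.resize(p[v0:v0+90,u0:u0+90],(600,600),interpolation=cv2.INTER_CUBIC));print(u0,v0)
```

```text
[292.53214152 224.22654189]
247 164
```

View pics/s3c.png

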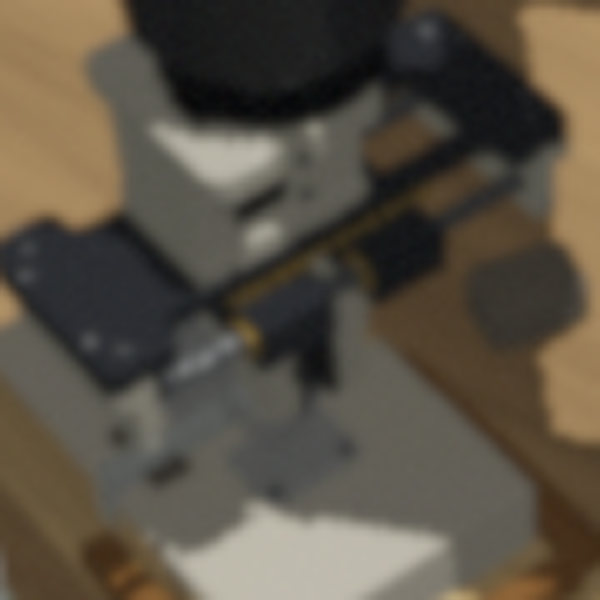

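Scene crop: the TCP projects to (303,401), but the grey finger column at (350,330) ends near row 385. Both this view and the wrist depth put the fingertips above the reported TCP, so my grasp only pinched the top of the knob. I'll open and regrasp lower.

>>> move_arm(rows="0 0 0 0 0 0 0.05;0 0 0 0 0 0 0.05;0 0 0 0.005 0 0 0.05;0 0 0 0.005 -0.0005 0.006 0.05;0 0 0 0 0 0.008 0.05;0 0 0 0 0 0.008 0.05;0 0 0 0 0 0 0.05", squeeze=8)

```text
t: 6.35
eef_pos: [0.534, 0.0213, 0.0695]
ee_rot: [3.14, -0.001, -1.835]
force: [0.5, 0.3, -1.0]
width: 0.05
gripper_force: 0.0
```

Run:
```python
from h import *
s,p,W=wrist("pics/w4.png");np.save("w4.npy",W);m=mould(W)*1000;print(s["width"],s["force"],mould(s["eef_pos"])*1000)
g=p.mean(2)
k=np.zeros(g.shape,bool);k[200:300,285:345]=1;k&=(g<75)&(m[...,2]>85)&(abs(m[...,0]-2.6)<9.5)
q=m[k];print("knob",len(q),q.min(0),q.max(0),np.percentile(q,[3,97],axis=0))
for u in(262,266,270,274,350,354,358,362): 
  v=np.nonzero(m[200:262,u,2]>75)[0]
  print(u,[(200+i,m[200+i,u].round().tolist()) for i in v[:4]])
cv2.imwrite("pics/w4c.png",cv2.resize(p[150:300,220:400],(720,600)))
```

```text
0.04996256526755329 [ 0.50024598  0.32446838 -1.00467268] [ 2.43595194 73.41766927 69.51809042]
knob 1957 [-5.82153748  1.96247777 85.03563881] [ 11.04149101  71.47999937 240.28532225] [[ -5.1925052   40.8343561   97.07433567]
 [ 10.27799587  69.69814102 166.39477851]]
262 [(np.int64(236), [31.0, 64.0, 83.0]), (np.int64(237), [30.0, 63.0, 86.0]), (np.int64(238), [30.0, 63.0, 88.0]), (np.int64(239), [30.0, 63.0, 89.0])]
266 [(np.int64(236), [28.0, 64.0, 83.0]), (np.int64(237), [28.0, 64.0, 84.0]), (np.int64(238), [28.0, 65.0, 84.0]), (np.int64(239), [28.0, 65.0, 84.0])]
270 [(np.int64(260), [4.0, 2.0, 240.0])]
274 []
350 []
354 []
358 [(np.int64(236), [-22.0, 63.0, 84.0]), (np.int64(237), [-22.0, 63.0, 85.0]), (np.int64(238), [-22.0, 65.0, 83.0]), (np.int64(239), [-22.0, 65.0, 84.0])]
362 [(np.int64(236), [-24.0, 63.0, 84.0]), (np.int64(237), [-24.0, 63.0, 86.0]), (np.int64(238), [-24.0, 63.0, 87.0]), (np.int64(239), [-23.0, 63.0, 89.0])]
```

View pics/w4c.png

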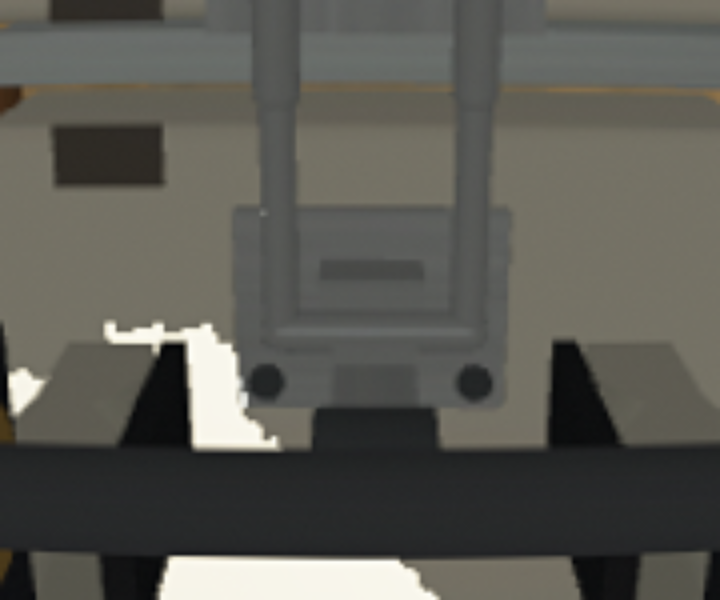

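The knob (crop 375,430) is now between the fingers (tips at crop 170 and 560), and the tips are at z 83, below the knob. Closing.

>>> move_arm(rows="0 0 0 0 0 0 0.03;0 0 0 0 0 0 0.02;0 0 0 0 0 0 0.012;0 0 0 0 0 0 0.01;0 0 0 0 0 0 0.008", squeeze=25)

```text
t: 7.02
eef_pos: [0.5344, 0.0218, 0.0705]
ee_rot: [3.141, 0.0, -1.835]
force: [-2.2, 2.7, 0.6]
width: 0.0158
gripper_force: 25.0
```

>>> move_arm(rows="0 0 0 -0.002 0 -0.003 0.008;0 0 0 -0.003 0 -0.001 0.008;0 0 0 -0.003 0 0 0.008;0 0 0 -0.003 0 0 0.008;0 0 0 0 0 0 0.008")

```text
t: 7.65
eef_pos: [0.537, 0.0321, 0.0742]
ee_rot: [3.141, -0.001, -1.835]
force: [-3.3, -2.8, -4.1]
width: 0.016
gripper_force: 25.0
```

Run:
```python
from h import *
s,p,W=wrist("pics/w5.png");np.save("w5.npy",W);m=mould(W)*1000;print(s["width"],s["force"],mould(s["eef_pos"])*1000)
for u in (298,306,313,320,329):
  print(u,[m[v,u].round(1).tolist() for v in range(206,242,2)])
```

```text
0.0160395422871935 [-3.28262834 -2.82688044 -4.14609265] [ 2.43238534 84.59135144 74.17672273]
298 [[12.2, 67.5, 53.0], [12.2, 68.5, 54.3], [12.2, 70.0, 53.7], [12.3, 71.5, 53.2], [12.2, 72.3, 54.8], [12.3, 74.3, 52.9], [12.3, 75.4, 53.7], [12.3, 76.8, 53.7], [12.3, 78.2, 53.6], [12.4, 79.8, 53.0], [12.4, 81.1, 53.1], [11.3, 74.1, 76.3], [11.3, 75.5, 75.9], [11.3, 76.6, 76.2], [11.3, 77.4, 77.4], [11.3, 78.9, 76.8], [12.6, 90.6, 50.5], [12.6, 91.9, 51.0]]
306 [[6.9, 64.2, 64.5], [6.9, 65.8, 63.4], [6.9, 66.6, 64.9], [6.9, 68.0, 64.5], [6.9, 69.2, 64.8], [7.1, 74.5, 52.3], [7.1, 75.4, 53.6], [7.1, 76.7, 53.9], [7.1, 78.1, 53.7], [7.1, 79.6, 53.5], [7.1, 81.1, 53.1], [6.7, 74.7, 74.7], [6.7, 75.0, 77.3], [6.7, 76.2, 77.3], [6.7, 77.9, 76.2], [6.7, 78.8, 76.9], [6.7, 80.0, 77.2], [6.7, 81.3, 76.9]]
313 [[2.6, 64.2, 64.3], [2.6, 65.2, 65.3], [2.6, 66.9, 64.0], [2.6, 68.0, 64.3], [2.6, 69.3, 64.3], [2.6, 73.9, 54.0], [2.5, 75.6, 52.9], [2.5, 76.4, 54.5], [2.5, 78.0, 54.0], [2.5, 79.4, 54.0], [2.5, 80.7, 54.2], [2.6, 75.1, 73.5], [2.6, 75.2, 76.6], [2.6, 76.3, 76.9], [2.6, 77.8, 76.3], [2.6, 78.3, 78.3], [2.6, 79.8, 77.6], [2.6, 81.2, 77.3]]
320 [[-1.6, 64.3, 64.2], [-1.7, 65.8, 63.2], [-1.7, 67.1, 63.3], [-1.6, 67.8, 65.1], [-1.6, 69.1, 65.0], [-2.0, 74.0, 53.7], [-2.0, 75.8, 52.2], [-2.0, 76.7, 53.7], [-2.0, 78.2, 53.4], [-2.1, 79.5, 53.5], [-2.1, 81.2, 52.8], [-1.5, 74.8, 74.2], [-1.4, 75.2, 76.7], [-1.4, 76.2, 77.2], [-1.4, 77.3, 77.6], [-1.5, 78.5, 77.7], [-1.5, 79.7, 77.8], [-1.5, 81.0, 77.8]]
329 [[-7.7, 67.1, 54.0], [-7.7, 68.5, 54.0], [-7.8, 70.2, 52.6], [-7.8, 71.4, 53.3], [-7.8, 72.4, 54.2], [-7.8, 74.0, 53.4], [-7.9, 75.4, 53.6], [-7.9, 76.8, 53.3], [-7.9, 78.2, 53.2], [-7.9, 79.2, 54.3], [-8.0, 81.3, 52.4], [-6.7, 74.6, 74.9], [-6.6, 75.1, 76.8], [-6.7, 76.4, 76.7], [-6.7, 77.4, 77.4], [-6.1, 74.8, 87.2], [-5.9, 74.5, 90.8], [-5.8, 74.6, 93.5]]
```

>>> move_arm(rows="0 0 0 -0.0013 0 0.0045 0.008;0 0 0 -0.0013 0 0.0045 0.008;0 0 0 -0.0012 0 0.0045 0.008;0 0 0 -0.0003 0 0.001 0.008;0 0 0 0 0 0 0.008")

```text
t: 8.32
eef_pos: [0.5389, 0.0363, 0.0601]
ee_rot: [-3.141, 0.0, -1.835]
force: [-3.5, -0.3, 1.5]
width: 0.0156
gripper_force: 25.0
```

>>> move_arm(rows="0 0 0 -0.0003 0 0.001 0.008;0 0 0 0 0 0 0.008")

```text
t: 8.57
eef_pos: [0.5389, 0.0365, 0.0592]
ee_rot: [-3.141, 0.0, -1.835]
force: [-3.1, -0.2, 2.0]
width: 0.0155
gripper_force: 25.0
```

>>> move_arm(rows="0 0 0 -0.0003 0 0.001 0.008;0 0 0 0 0 0 0.008")

```text
t: 8.82
eef_pos: [0.5389, 0.0368, 0.0581]
ee_rot: [-3.141, 0.0, -1.835]
force: [-3.8, 0.3, 1.7]
width: 0.0157
gripper_force: 25.0
```

>>> move_arm(rows="0 0 0 -0.0003 0 0.001 0.008;0 0 0 0 0 0 0.008")

```text
t: 9.07
eef_pos: [0.5389, 0.037, 0.057]
ee_rot: [-3.142, 0.0, -1.835]
force: [-3.7, -0.5, 1.7]
width: 0.0156
gripper_force: 25.0
```

>>> move_arm(rows="0 0 0 -0.0002 0 0.001 0.008;0 0 0 0 0 0 0.008")

```text
t: 9.32
eef_pos: [0.5389, 0.0372, 0.056]
ee_rot: [-3.142, 0.0, -1.835]
force: [-1.9, 0.0, 1.4]
width: 0.0158
gripper_force: 25.0
```

>>> move_arm(rows="0 0 0 -0.0002 0 0.0008 0.008;0 0 0 0 0 0 0.008")

```text
t: 9.57
eef_pos: [0.539, 0.0374, 0.0552]
ee_rot: [-3.142, -0.0, -1.835]
force: [-1.7, 1.0, 2.3]
width: 0.0154
gripper_force: 25.0
```

>>> move_arm(rows="0 0 0 -0.0001 0 0.0006 0.008;0 0 0 0 0 0 0.008")

```text
t: 9.82
eef_pos: [0.539, 0.0375, 0.0546]
ee_rot: [3.142, 0.0, -1.835]
force: [-3.2, 0.1, 1.6]
width: 0.0157
gripper_force: 25.0
```

```bash
cat > bar.py <<'E'
from h import *
import sys
s,p,W=wrist(f"pics/{sys.argv[1]}.png");m=mould(W)*1000;print(s["width"],s["force"],mould(s["eef_pos"])*1000)
for u in (295,297,328,330,332,313):
  print(u,[m[v,u].round(1).tolist() for v in range(196,238,3)])
E
python3 bar.py w6
```

```text
0.0156657303550463 [-3.1713422   0.05076071  1.64726758] [ 2.90879213 90.28495087 54.62536726]
295 [[13.5, 61.7, 52.8], [13.5, 63.2, 53.9], [13.5, 65.2, 53.1], [13.5, 66.9, 53.7], [13.6, 69.0, 52.7], [13.5, 70.4, 54.0], [13.6, 72.6, 52.7], [13.6, 74.0, 54.0], [13.5, 75.0, 56.7], [13.3, 75.8, 59.6], [13.3, 77.2, 60.6], [13.5, 80.0, 57.9], [13.7, 83.4, 54.0], [13.8, 85.5, 53.3]]
297 [[12.4, 61.7, 53.1], [12.3, 63.2, 54.0], [12.4, 65.1, 53.6], [12.4, 67.0, 53.1], [12.4, 68.8, 53.0], [12.4, 70.3, 54.1], [12.5, 72.5, 52.9], [12.4, 73.8, 54.7], [12.2, 74.4, 58.3], [12.2, 76.1, 58.6], [12.1, 77.2, 60.5], [12.2, 79.5, 59.4], [12.6, 83.6, 53.3], [12.6, 85.5, 53.3]]
328 [[-5.0, 59.8, 60.4], [-4.9, 60.6, 63.7], [-4.9, 62.2, 64.1], [-4.9, 63.9, 64.0], [-4.9, 65.3, 64.8], [-5.0, 67.3, 63.8], [-4.9, 68.5, 65.5], [-5.6, 73.8, 54.3], [-5.4, 74.4, 58.2], [-5.4, 75.9, 59.0], [-5.4, 77.5, 59.6], [-5.4, 79.3, 59.7], [-5.9, 83.7, 52.9], [-5.9, 85.5, 53.2]]
330 [[-6.6, 61.7, 52.7], [-6.6, 63.3, 53.4], [-6.7, 65.2, 52.8], [-6.6, 66.6, 54.2], [-6.7, 68.4, 54.1], [-6.7, 70.3, 54.0], [-6.7, 72.1, 54.1], [-6.8, 73.9, 54.1], [-6.6, 74.5, 57.7], [-6.5, 75.6, 59.8], [-6.6, 77.7, 59.1], [-6.6, 79.5, 59.1], [-7.0, 83.5, 53.2], [-7.0, 85.2, 53.8]]
332 [[-7.7, 61.3, 54.0], [-7.7, 63.0, 54.3], [-7.9, 65.4, 52.0], [-7.8, 66.6, 54.2], [-7.8, 68.5, 53.8], [-7.9, 70.6, 53.0], [-7.9, 72.3, 53.3], [-8.0, 74.2, 53.3], [-7.8, 75.0, 56.4], [-7.7, 76.0, 58.6], [-7.6, 77.2, 60.3], [-7.7, 79.4, 59.5], [-8.2, 83.2, 54.2], [-8.2, 85.3, 53.6]]
313 [[3.2, 60.2, 58.9], [3.2, 60.5, 64.3], [3.2, 62.0, 64.7], [3.2, 63.8, 64.6], [3.2, 65.4, 64.7], [3.2, 67.2, 64.4], [3.2, 69.0, 63.9], [3.1, 74.1, 53.6], [3.1, 74.7, 57.2], [3.1, 76.2, 58.1], [3.1, 77.4, 59.9], [3.1, 79.1, 60.2], [3.1, 81.6, 58.5], [3.1, 82.5, 61.0]]
```

>>> move_arm(rows="0 0 0 0 0 0.0005 0.008;0 0 0 0 0 0 0.008")

```text
t: 10.12
eef_pos: [0.539, 0.0375, 0.0542]
ee_rot: [-3.142, 0.0, -1.835]
force: [-3.1, -0.2, 1.7]
width: 0.0154
gripper_force: 25.0
```

>>> move_arm(rows="0 0 0 0 0 0.0005 0.008;0 0 0 0 0 0 0.008")

```text
t: 10.38
eef_pos: [0.5391, 0.0375, 0.054]
ee_rot: [-3.141, 0.0, -1.835]
force: [-4.7, 0.1, 5.3]
width: 0.0155
gripper_force: 25.0
```

>>> move_arm(rows="0 0 0 0 0 0.0005 0.008;0 0 0 0 0 0 0.008")

```text
t: 10.62
eef_pos: [0.5391, 0.0376, 0.0539]
ee_rot: [-3.141, 0.0, -1.835]
force: [-5.7, 1.1, 8.5]
width: 0.0157
gripper_force: 25.0
```

>>> move_arm(rows="0 0 0 0 0 -0.0007 0.008;0 0 0 0.0015 0 0 0.008;0 0 0 0.0015 0 0 0.008;0 0 0 0.0015 0 0 0.008;0 0 0 0.0015 0 0 0.008;0 0 0 0.0015 0 0 0.008;0 0 0 0 0 0 0.008")

```text
t: 11.5
eef_pos: [0.5377, 0.0311, 0.054]
ee_rot: [-3.141, 0.002, -1.835]
force: [-3.9, 5.1, 2.1]
width: 0.0155
gripper_force: 25.0
```

>>> move_arm(rows="0 0 0 0.001 0 0 0.008;0 0 0 0 0 0 0.008")

```text
t: 11.75
eef_pos: [0.5374, 0.0301, 0.0539]
ee_rot: [-3.141, 0.001, -1.835]
force: [-2.8, 3.8, 1.9]
width: 0.0158
gripper_force: 25.0
```

>>> move_arm(rows="0 0 0 0.001 0 0 0.008;0 0 0 0 0 0 0.008")

```text
t: 12.0
eef_pos: [0.5371, 0.029, 0.054]
ee_rot: [-3.141, 0.001, -1.835]
force: [-3.7, 3.4, 1.7]
width: 0.0153
gripper_force: 25.0
```

>>> move_arm(rows="0 0 0 0.001 0 0 0.008;0 0 0 0 0 0 0.008")

```text
t: 12.25
eef_pos: [0.5368, 0.0281, 0.0539]
ee_rot: [-3.141, 0.001, -1.835]
force: [-3.4, 4.1, 1.7]
width: 0.0157
gripper_force: 25.0
```

>>> move_arm(rows="0 0 0 0.001 0 0 0.008;0 0 0 0 0 0 0.008")

```text
t: 12.5
eef_pos: [0.5368, 0.0276, 0.054]
ee_rot: [-3.14, 0.002, -1.835]
force: [-3.8, 6.8, 2.4]
width: 0.0155
gripper_force: 25.0
```

```bash
python3 bar.py w7 | cut -c1-420
```

```text
0.015508055697568857 [-3.77781913  6.82475225  2.35912119] [ 3.44734838 80.17307929 54.00272676]
295 [[14.0, 51.4, 53.1], [14.0, 53.0, 53.7], [14.1, 55.1, 52.4], [14.0, 56.6, 53.5], [13.7, 56.5, 60.2], [13.7, 58.4, 59.5], [13.7, 60.1, 59.6], [13.8, 62.0, 59.3], [13.8, 63.8, 59.1], [13.8, 65.4, 59.8], [13.9, 67.4, 59.2], [13.9, 69.6, 58.2], [14.2, 72.6, 55.0], [14.2, 74.9, 53.9]]
297 [[12.9, 51.7, 51.6], [12.8, 52.9, 54.1], [12.9, 54.9, 53.1], [12.9, 56.7, 53.2], [13.0, 58.7, 52.4], [12.9, 60.1, 53.8], [12.9, 61.9, 53.8], [13.0, 63.9, 53.3], [12.7, 63.7, 59.3], [12.7, 65.7, 58.7], [12.7, 67.4, 59.1], [12.8, 69.6, 58.1], [13.1, 73.1, 53.6], [13.1, 75.1, 53.5]]
328 [[-4.9, 51.4, 52.7], [-4.8, 52.8, 53.9], [-4.9, 54.7, 53.5], [-4.9, 56.5, 53.5], [-4.9, 58.3, 53.6], [-4.9, 59.5, 55.5], [-4.7, 60.0, 59.6], [-4.5, 60.3, 64.3], [-4.5, 61.7, 65.1], [-4.6, 63.9, 63.9], [-4.6, 65.3, 64.7], [-4.6, 67.3, 64.1], [-5.2, 72.9, 53.9], [-5.3, 75.0, 53.5]]
330 [[-6.0, 51.4, 52.7], [-6.0, 53.0, 53.3], [-6.0, 54.6, 53.9], [-6.1, 56.7, 52.8], [-6.1, 58.3, 53.4], [-6.1, 60.0, 53.9], [-6.2, 62.0, 53.2], [-6.2, 63.7, 53.6], [-6.0, 64.0, 58.2], [-6.0, 65.5, 59.2], [-5.9, 67.0, 60.1], [-6.0, 69.2, 59.0], [-6.4, 72.9, 54.0], [-6.4, 74.8, 53.9]]
332 [[-7.2, 51.7, 51.5], [-7.2, 53.1, 52.9], [-7.1, 54.6, 54.0], [-7.2, 56.3, 54.1], [-7.3, 58.4, 53.2], [-7.2, 59.9, 54.3], [-7.4, 62.1, 53.1], [-7.4, 63.7, 53.6], [-7.1, 64.0, 58.1], [-7.1, 65.5, 59.2], [-7.1, 67.1, 59.6], [-7.2, 69.1, 59.1], [-7.6, 73.1, 53.4], [-7.7, 75.4, 52.5]]
313 [[3.7, 51.6, 52.2], [3.7, 53.2, 52.7], [3.7, 54.6, 54.1], [3.7, 56.8, 52.7], [4.1, 8.2, 224.5], [3.7, 59.5, 55.7], [3.7, 60.0, 59.8], [3.7, 60.2, 64.6], [3.7, 62.3, 63.5], [3.7, 63.6, 64.7], [3.7, 65.1, 65.3], [3.7, 67.2, 64.5], [3.6, 71.2, 58.7], [3.6, 72.7, 59.3]]
```

>>> move_arm(rows="0 0 0 0.001 0 0 0.008;0 0 0 0 0 0 0.008")

```text
t: 12.8
eef_pos: [0.5366, 0.0267, 0.054]
ee_rot: [-3.14, 0.002, -1.835]
force: [-3.1, 7.0, 1.9]
width: 0.0156
gripper_force: 25.0
```

>>> move_arm(rows="0 0 0 0.001 0 0 0.008;0 0 0 0 0 0 0.008")

```text
t: 13.05
eef_pos: [0.5363, 0.0257, 0.054]
ee_rot: [-3.14, 0.002, -1.835]
force: [-4.0, 7.4, 3.1]
width: 0.0157
gripper_force: 25.0
```

>>> move_arm(rows="0 0 0 0.001 0 0 0.008;0 0 0 0 0 0 0.008")

```text
t: 13.3
eef_pos: [0.536, 0.0247, 0.054]
ee_rot: [-3.14, 0.002, -1.835]
force: [-3.3, 6.8, 2.5]
width: 0.0159
gripper_force: 25.0
```

>>> move_arm(rows="0 0 0 0.001 0 0 0.008;0 0 0 0 0 0 0.008")

```text
t: 13.55
eef_pos: [0.5358, 0.0238, 0.054]
ee_rot: [-3.14, 0.002, -1.835]
force: [-4.0, 6.6, 2.9]
width: 0.0158
gripper_force: 25.0
```

>>> move_arm(rows="0 0 0 0.0007 0 0 0.008;0 0 0 0 0 0 0.008")

```text
t: 13.8
eef_pos: [0.5356, 0.0232, 0.0541]
ee_rot: [-3.14, 0.002, -1.835]
force: [-2.9, 6.9, 2.4]
width: 0.0156
gripper_force: 25.0
```

>>> move_arm(rows="0 0 0 0.0007 0 0 0.008;0 0 0 0 0 0 0.008")

```text
t: 14.05
eef_pos: [0.5355, 0.0225, 0.0541]
ee_rot: [-3.14, 0.002, -1.835]
force: [-3.5, 7.0, 3.3]
width: 0.0158
gripper_force: 25.0
```

>>> move_arm(rows="0 0 0 0.0007 0 0 0.008;0 0 0 0 0 0 0.008")

```text
t: 14.3
eef_pos: [0.5354, 0.0219, 0.0541]
ee_rot: [-3.14, 0.003, -1.835]
force: [-3.6, 7.8, 2.9]
width: 0.0157
gripper_force: 25.0
```

>>> move_arm(rows="0 0 0 0.0006 0 0 0.008;0 0 0 0 0 0 0.008")

```text
t: 14.55
eef_pos: [0.5353, 0.0216, 0.0542]
ee_rot: [-3.14, 0.003, -1.835]
force: [-3.5, 8.7, 3.5]
width: 0.0159
gripper_force: 25.0
```

>>> move_arm(rows="0 0 0 0.0006 0 0 0.008;0 0 0 0 0 0 0.008")

```text
t: 14.8
eef_pos: [0.5353, 0.0215, 0.0542]
ee_rot: [-3.14, 0.004, -1.835]
force: [-3.8, 12.0, 3.4]
width: 0.0157
gripper_force: 25.0
```

>>> move_arm(rows="0 0 0 0.0006 0 0 0.008;0 0 0 0 0 0 0.008;0 0 0 0 0 0 0.008")

```text
t: 15.18
eef_pos: [0.5353, 0.0214, 0.0543]
ee_rot: [-3.139, 0.004, -1.835]
force: [-5.3, 14.7, 3.4]
width: 0.0157
gripper_force: 25.0
```

>>> move_arm(rows="0 0 0 0.0002 0 0 0.008;0 0 0 0 0 0 0.008;0 0 0 0 0 0 0.008;0 0 0 0 0 0 0.008")

```text
t: 15.68
eef_pos: [0.5354, 0.0213, 0.0543]
ee_rot: [-3.139, 0.004, -1.835]
force: [-5.3, 14.8, 3.7]
width: 0.0155
gripper_force: 25.0
```

Run:
```python
from h import *
s,p,W=wrist("pics/w8.png");m=mould(W)*1000;print(s["t"],s["force"],(B@s["force"]).round(1),mould(s["eef_pos"])*1000)
k=m[150:238,285:345].reshape(-1,3);h=k[(k[:,2]>62)&(k[:,2]<67)&(k[:,1]>45)];print("hook",np.percentile(h[:,1],[3,97]))
for u in (295,297,313,330,332): print(u,[m[v,u].round(1).tolist() for v in range(205,238,3)])
l=m[100:190,285:345].reshape(-1,3);l=l[(l[:,2]>80)&(l[:,2]<125)];print("lever high pts",np.percentile(l,[2,50,98],axis=0).round(1))
p,d=arm.grab_frame("scene");q=(world("scene",d)-O)@B.T*1000;q=q[170:240,230:330].reshape(-1,3);q=q[(q[:,2]>95)&(q[:,2]<125)&(abs(q[:,0]-3)<15)&(q[:,1]<35)];print(len(q),np.percentile(q,[2,50,98],axis=0).round(1) if len(q) else 0)
```

```text
15.675 [-5.34390836 14.78732796  3.68854264] [-9.1 12.8  3.7] [ 3.69311797 73.76916837 54.27480367]
hook [45.55699118 63.41224824]
295 [[13.8, 48.0, 61.4], [13.8, 49.4, 62.5], [13.9, 51.8, 60.3], [14.0, 53.6, 60.3], [14.0, 55.2, 60.7], [14.1, 57.7, 58.6], [14.1, 59.6, 58.3], [14.1, 61.0, 59.3], [14.1, 62.9, 59.2], [14.6, 67.3, 52.5], [14.5, 68.6, 53.9]]
297 [[13.1, 50.1, 54.3], [13.2, 52.4, 52.2], [13.2, 54.0, 53.2], [13.2, 55.8, 53.3], [13.3, 57.9, 52.3], [13.0, 58.0, 57.6], [13.0, 59.3, 59.0], [13.0, 61.3, 58.5], [13.0, 62.9, 59.2], [13.3, 66.8, 53.7], [13.3, 68.8, 53.5]]
313 [[3.9, 50.7, 51.9], [3.9, 52.4, 52.1], [3.9, 53.6, 54.3], [3.9, 54.5, 57.2], [3.9, 54.4, 63.0], [3.9, 55.7, 64.1], [3.9, 57.4, 64.3], [3.9, 58.8, 65.2], [3.9, 60.5, 65.3], [3.9, 62.6, 64.5], [3.9, 66.0, 60.5]]
330 [[-5.8, 50.1, 53.6], [-5.9, 51.9, 53.8], [-5.9, 53.6, 53.9], [-6.0, 56.0, 52.4], [-6.0, 57.7, 52.7], [-5.8, 58.2, 56.7], [-5.7, 59.3, 58.9], [-5.8, 61.1, 58.7], [-5.8, 62.6, 59.7], [-6.2, 66.6, 54.0], [-6.2, 68.6, 53.8]]
332 [[-7.0, 50.1, 53.7], [-7.1, 52.1, 53.1], [-7.1, 53.7, 53.7], [-7.1, 55.7, 53.2], [-7.1, 57.3, 54.0], [-6.9, 57.9, 57.6], [-6.9, 59.2, 59.1], [-6.9, 60.8, 59.6], [-6.9, 62.4, 60.3], [-7.4, 66.9, 53.0], [-7.4, 68.7, 53.5]]
lever high pts [[ -7.   -5.1  80.8]
 [  3.3  -2.1 104.9]
 [ 14.    3.2 119. ]]
0 0
```

>>> move_arm(rows="0 0 0 0.0002 0 0 0.008;0 0 0 0.0001 0 0 0.008;0 0 0 0 0 0 0.008;0 0 0 0 0 0 0.008;0 0 0 0 0 0 0.008")

```text
t: 16.4
eef_pos: [0.5354, 0.0213, 0.0543]
ee_rot: [-3.139, 0.005, -1.835]
force: [-4.6, 17.6, 4.1]
width: 0.0162
gripper_force: 25.0
```

>>> move_arm(rows="0 0 0 -0.0006 0 0 0.008;0 0 0 -0.0006 0 0 0.008;0 0 0 -0.0004 0 0 0.008;0 0 0 0 0 0 0.02;0 0 0 0 0 0 0.045;0 0 0 0 0 0 0.045;0 0 0 0 0 0 0.045", squeeze=10)

```text
t: 17.27
eef_pos: [0.5343, 0.0197, 0.0538]
ee_rot: [-3.141, 0.0, -1.835]
force: [-0.0, 0.2, -0.0]
width: 0.043
gripper_force: 0.0
```

>>> move_arm(rows="0 0 0 0 0 -0.01 0.045;0 0 0 0 0 -0.03 0.045;0 0 0 0 0 -0.03 0.045;0 0 0 0 0 -0.02 0.03;0 0 0 0 0 0 0.015;0 0 0 0 0 0 0.002;0 0 0 0 0 0 0")

```text
t: 18.15
eef_pos: [0.5337, 0.0196, 0.1431]
ee_rot: [3.14, -0.001, -1.835]
force: [-0.5, 0.7, -0.5]
width: 0.0105
gripper_force: 0.0
```

Run:
```python
from h import *
s,p,W=wrist("pics/w9.png");np.save("w9.npy",W);m=mould(W)*1000;print(s["t"],s["force"],s["width"],mould(s["eef_pos"])*1000)
cv2.imwrite("pics/w9c.png",cv2.resize(p[100:280,215:405],(633,600)))
k=m[80:200,270:350].reshape(-1,3)
for lo,hi in((115,125),(105,115),(95,105),(85,95)):
  l=k[(k[:,2]>lo)&(k[:,2]<hi)&(k[:,1]<35)]
  if len(l):print(lo,len(l),l.min(0).round(1),l.max(0).round(1))
h=k[(k[:,2]>62)&(k[:,2]<67)&(k[:,1]>45)&(abs(k[:,0]-3)<7)];print("hook",len(h),np.percentile(h[:,1],[2,98]))
```

```text
18.15 [-0.48600593  0.68786891 -0.47952346] 0.010491035853615074 [  2.53692649  71.65840992 143.14175547]
115 377 [-11.3 -10.4 115. ] [ 16.1  -4.6 122.1]
105 184 [-11.8  -6.2 105.2] [ 15.9  -2.2 115. ]
95 89 [-11.   -2.9  96.6] [ 16.3  -0.9 104.9]
85 99 [-7.3 -0.3 85.6] [12.3  2.  94.5]
hook 202 [53.68193175 63.1528943 ]
```

View pics/w9c.png

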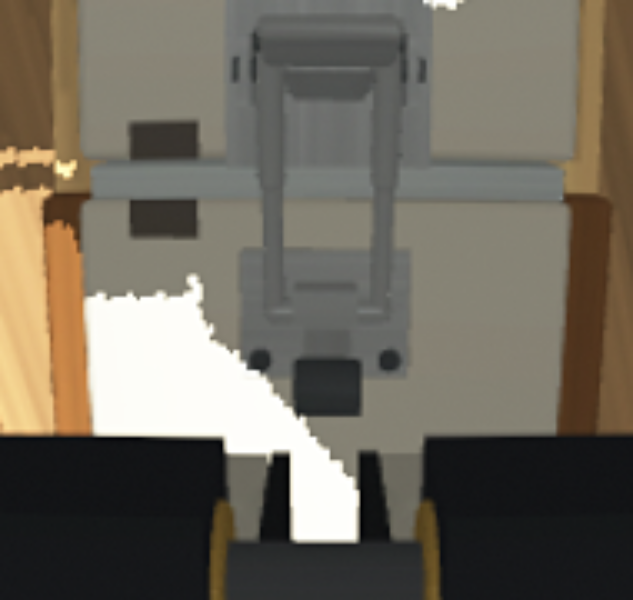

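The crop shows the bar under the lip (row 313, hook at 325,288), the halves closed and the lever up. Now I'll bring the closed fingers to the pad face.

>>> move_arm(rows="0 0 0 0.027 0 0 0;0 0 0 0.027 0 0 0;0 0 0 0 0 0.026 0;0 0 0 0 0 0.0256 0;0 0 0 0 0 0 0", squeeze=10)

```text
t: 18.82
eef_pos: [0.5184, -0.0328, 0.0903]
ee_rot: [3.137, -0.002, -1.835]
force: [0.1, 1.4, 0.3]
width: 0.0004
gripper_force: 0.0
```

>>> move_arm(rows="0 0 0 0.004 0 0 0;0 0 0 0.004 0 0 0;0 0 0 0.004 0 0 0;0 0 0 0 0 0 0")

```text
t: 19.32
eef_pos: [0.5172, -0.0441, 0.0928]
ee_rot: [-3.141, 0.0, -1.835]
force: [-0.1, 0.6, -0.6]
width: 0.0002
gripper_force: 0.1
```

>>> move_arm(rows="0 0 0 0.0027 0 0.0009 0;0 0 0 0.0027 0 0.0009 0;0 0 0 0.004 0 0.0014 0;0 0 0 0.004 0 0.0014 0;0 0 0 0.0038 0 0.0022 0;0 0 0 0.0039 0 0.0022 0;0 0 0 0 0 0 0")

```text
t: 20.2
eef_pos: [0.5113, -0.0647, 0.083]
ee_rot: [3.141, -0.0, -1.836]
force: [0.7, -0.2, 2.1]
width: 0.0007
gripper_force: 0.9
```

Run:
```python
from h import *
s,p,W=wrist("pics/w10.png");np.save("w10.npy",W);m=mould(W)*1000;print(s["t"],B@s["force"],mould(s["eef_pos"])*1000)
k=m[150:236,270:355].reshape(-1,3)
for lo in range(72,120,5):
  l=k[(k[:,2]>lo)&(k[:,2]<lo+5)&(k[:,1]<5)]
  if len(l):print(lo,len(l),l.min(0).round(1),l.max(0).round(1))
```

```text
20.2 [ 0.69914608 -0.00241814  2.13284154] [  3.36940205 -15.59675086  83.02403176]
92 30 [ -2.9 -28.   95.2] [ 10.6 -25.7  97. ]
97 234 [-11.4 -33.5  97. ] [ 16.4 -26.3 102. ]
102 691 [-11.2 -40.5 102. ] [ 16.  -31.7 106.9]
107 20 [ -6.3 -39.  107. ] [ 14.6 -36.7 108.1]
```

>>> move_arm(rows="0 0 0 0.0032 0 0.0028 0;0 0 0 0.0032 0 0.0029 0;0 0 0 0.0026 0 0.0035 0;0 0 0 0.0026 0 0.0036 0;0 0 0 0.0018 0 0.0039 0;0 0 0 0.0018 0 0.0039 0")

```text
t: 21.0
eef_pos: [0.5069, -0.0792, 0.0621]
ee_rot: [3.141, -0.0, -1.835]
force: [0.1, 0.5, 0.1]
width: 0.0004
gripper_force: 0.1
```

>>> move_arm(rows="0 0 0 0.001 0 0.003 0;0 0 0 0.001 0 0.003 0;0 0 0 0 0 0.0015 0;0 0 0 0 0 0 0")

```text
t: 21.5
eef_pos: [0.5068, -0.0808, 0.0568]
ee_rot: [-3.141, -0.0, -1.834]
force: [-8.3, 3.8, 21.5]
width: 0.0003
gripper_force: 10.6
```

>>> move_arm(rows="0 0 0 0 0 -0.004 0;0 0 0 0 0 -0.02 0;0 0 0 0 0 -0.04 0;0 0 0 -0.02 0 -0.04 0;0 0 0 -0.03 0 0 0;0 0 0 0 0 0 0")

```text
t: 22.25
eef_pos: [0.5206, -0.0313, 0.1595]
ee_rot: [-3.141, 0.001, -1.833]
force: [0.0, -0.5, -0.3]
width: 0.0003
gripper_force: 0.0
```

Run:
```python
from h import *
s,p,W=wrist("pics/w11.png");np.save("w11.npy",W);m=mould(W)*1000;print(s["t"],s["force"],mould(s["eef_pos"])*1000)
cv2.imwrite("pics/w11c.png",cv2.resize(p[80:240,215:405],(712,600)))
k=m[80:230,270:350].reshape(-1,3);k=k[abs(k[:,0]-3)<10]
for y in range(-65,90,5):
  l=k[(k[:,1]>y)&(k[:,1]<y+5)]
  if len(l):print(y,len(l),np.percentile(l[:,2],[5,50,95]).round(1),end=' | ')
h=k[(k[:,2]>62)&(k[:,2]<67)&(k[:,1]>45)&(abs(k[:,0]-3)<7)];print("hook",len(h),np.percentile(h[:,1],[2,98]))
```

```text
22.25 [ 0.04723936 -0.52658787 -0.30614934] [  3.41056823  19.0992157  159.52849236]
-65 94 [48.5 50.2 51.2] | -60 139 [49.8 68.6 70.2] | -55 194 [ 68.2  69.6 330.2] | -50 140 [68.3 69.3 70.2] | -45 139 [68.3 69.4 70.7] | -40 131 [68.5 69.6 70.6] | -35 106 [51.8 68.8 70.1] | -30 156 [51.6 68.8 70.3] | -25 140 [67.3 69.1 70.3] | -20 138 [67.7 69.4 70.4] | -15 134 [67.6 69.4 70.6] | -10 128 [67.  69.4 70.6] | -5 126 [67.2 69.2 70.5] | 0 133 [67.7 69.2 70.2] | 5 29 [52.  52.7 68. ] | 10 119 [51.2 52.5 53.5] | 15 115 [51.3 52.4 53.5] | 20 111 [51.4 52.4 53.6] | 25 87 [48.3 49.6 50.5] | 30 109 [48.3 49.4 50.5] | 35 110 [49.3 50.5 51.6] | 40 105 [49.5 50.4 51.6] | 45 112 [49.8 52.9 54.4] | Traceback (most recent call last):
  File "<stdin>", line 8, in <module>
    return _quantile_unchecked(
        a, q, axis, out, overwrite_input, method, keepdims, weights)
    return _ureduce(a,
                    func=_quantile_ureduce_func,
    ...<5 lines>...
                    overwrite_input=overwrite_input,
                    method=method)
    r = func(a, **kwargs)
    result = _quantile(arr,
                       quantiles=q,
    ...<2 lines>...
                       out=out,
                       weights=wgt)
    slices_having_nans = np.isnan(arr[-1, ...])
                                  ~~~^^^^^^^^^
IndexError: index -1 is out of bounds for axis 0 with size 0
```

View pics/w11c.png

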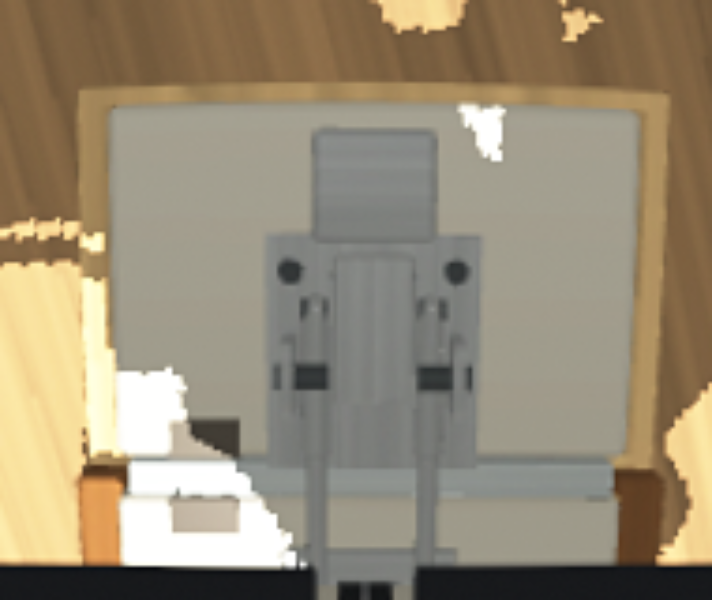

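The lever lies flat (pad at crop 375,185, z 69 all along) and the halves are closed. I'll shift to check numerically that the bar is under the lip.

>>> move_arm(rows="0 0 0 -0.04 0 -0.02 0;0 0 0 -0.04 0 -0.02 0;0 0 0 0 0 0 0")

```text
t: 22.68
eef_pos: [0.5421, 0.0461, 0.2]
ee_rot: [-3.14, 0.001, -1.833]
force: [-0.1, 0.1, -0.4]
width: 0.0006
gripper_force: 0.0
```

Run:
```python
from h import *
s,p,W=wrist("pics/w12.png");m=mould(W)*1000;print(s["t"],s["force"],mould(s["eef_pos"])*1000)
k=m[100:230,270:350].reshape(-1,3)
h=k[(k[:,2]>62)&(k[:,2]<67)&(k[:,1]>45)&(k[:,1]<75)&(abs(k[:,0]-3)<7)];print("hook",len(h),np.percentile(h[:,1],[2,98]),np.median(h[:,2]))
for x in(-8,-7,12,13):
  h=k[(abs(k[:,0]-x)<1)&(k[:,2]>56.5)&(k[:,1]>45)&(k[:,1]<75)];print("bar side",x,len(h),h.min(0) if len(h) else 0,h.max(0) if len(h) else 0)
for a,b in((np.s_[:,:],(36,45)),): 
  r=k[(k[:,1]>26)&(k[:,1]<44)]
  print("seam low pts",(r[:,2]<45).sum(), len(r))
```

```text
22.675 [-0.13338146  0.14513182 -0.42764799] [  3.59824874  99.3976996  199.99622822]
hook 132 [54.32731338 62.41742597] 64.38498188115032
bar side -8 14 [-8.99357764 45.55617673 59.58367789] [-7.0735115  62.72204805 62.1121496 ]
bar side -7 10 [-7.15332309 58.73641196 58.90648967] [-6.11468822 62.72204805 62.1121496 ]
bar side 12 11 [11.91307006 58.0617424  57.55432027] [12.97434808 62.84206086 61.30879394]
bar side 13 21 [12.01591296 46.72972589 56.88087857] [13.99079782 62.86302811 60.87944242]
seam low pts 0 1427
```

```bash
python3 -c "
from station import arm
print(arm.job_done())"
```

```text
the job is handed in; nothing more can be done
None
```

The mould is closed and handed in at about 23 s: before hand-in the lever lay flat, the bar sat under the keeper's lip and the halves were shut. The hand pull is inferred, since the wrist showed up to about 16 N and I put the hook at 11–13 N after lever friction; no verdict came back from the hand-in.

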